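# Lock the large paint box by its notch

### The job

Two grey steel paint boxes stand on the studio desk, each with a bar knob on its lid. Lock the larger box: turn its knob clockwise (seen from above) until you feel the resistance dip and the knob come into its hidden notch, so that its steel bolt stands fully out into the keeper, then let go. Going on past the notch draws the bolt back again. Leave the smaller box's knob alone.

Things in the scene. Friction and masses are not known exactly. Their poses are not given: they have to be found in the camera images.
- large_box: Larger grey steel paint box, fixed to the desk, 220 (x) x 170 (y) x 75 mm high; origin at the centre of its underside, z up. On the lid, 30 mm from the centre towards +x, a round aluminium lock housing, 72 mm across, 22 mm high; from 86 to 102 mm along +x a low steel arch, the keeper, 20 mm high. The notch lies 31 to 75 degrees clockwise of the knob's start, different each time.
- large_knob_grip (a point): Black bar knob on the larger box's lock: bar 44 mm long (x), 14 mm thick (y), top 38 mm above the housing, on a round foot 44 mm across, 8 mm high; white line at its +x end. Point on the upright axis, 7 mm below the bar's top; frame turns with the knob, z up. Pinch the bar from above. It stays where it is left, does not spring home by itself, turns both ways, 0.16 N m friction.
- bolt (a joint): Travel (m) of the larger box's bolt, a flat steel bar 14 mm wide between housing and keeper: 0 = back, tip 4 mm short of the keeper; 0.010 = fully out, 6 mm inside it, knob within 6 degrees of the notch's middle. It follows the knob only: 6 mm at 13 degrees before or after the middle, 0 from 24 off. Torque to turn on is about 0.16 N m before and in the notch, about 0 running in, 0.3 running out.
- small_knob_end (a point): The marked end of the same kind of bar knob on the smaller box (160 x 130 x 55 mm high): 20 mm from that knob's axis, 31 mm above its housing. Not to be turned.

How it is judged:
By the outcome, as a careful person would: the job done as asked, in the order asked, and still so for the second after the job is handed in, with the robot touching nothing.
It also fails if it takes over 45 s, if anything falls off the work surface, if the arm or the gripper's body presses on something with over 40 N, if the wrist force passes 120 N, or if a joint passes its speed limit or range.

### The arm

A 6-joint arm with a two-finger parallel gripper is mounted at the origin on the work surface. World frame = base frame: x ahead of the robot, y to its left, z up, the work surface at z = 0. Lengths are in m, angles in rad, forces in N, time in s.
With the tool pointing down it reaches from about 0.25 to 0.8 m from the base axis. Payload 3.9 kg.
Tool frame: the origin (TCP) lies at the very end of the fingers, on their centre line; the grasp point (between the pads) lies 19 mm behind it; z points along the fingers, y is the direction in which the jaws open and shut (so a half turn about z gives the same grasp; the last joint's range is limited). The gripper opens to 85 mm and grips with 20 to 120 N. Pads are 22 mm wide; open, the fingers measure 114 mm over their backs; the gripper's body (76 mm by 85 mm) begins 54 mm behind the grasp point. The pads swing forward as they close: fully open they stand 13 mm farther back than shut.
Start: joints at [-1.284, 0.26, -0.138, 1.173, 0, 1.571], TCP at [0.149, -0.504, 0.231] pointing down, gripper open.
Joint ranges: [-2.78, 2.78], [-0.83, 1.72], [-1.28, 1.37], [-1.9, 2.12], [-1.57, 1.48], [-3.14, 3.14]. Speed limits (rad/s): [2.57, 2.57, 3.14, 3.14, 3.14, 3.14].

### API

Orientations are given as a unit quaternion [x, y, z, w].
In Python, from workcell import r gives the robot as it stands. The module is installed in compiled form; this text tells all that it offers.
- The arm moves only by the tool carry_out, never from a script. Its argument "targets" is one flat list of numbers, 7 for each row, row after row: the turn, a rotation vector about the tool's x, y, z in units of 6 degrees (1.0 is 6 degrees), then the shift along the tool's x, y, z in units of 25 mm (1.0 is 25 mm), then the opening, from 0 (shut) to 1 (fully open). A call has 1 to 20 rows; each row shifts and turns the pose as measured when the row begins, along the tool's axes as they then stand; what a row does not reach is not made up. A row lasts 1/12 s, in which the tool goes at most 41.7 mm and 7.16 degrees, less where a joint would pass 70% of its speed; a pose out of reach is approached as far as the arm can. A call is refused whole if a number of a shift passes 1 or a number of a turn 1, either way. A call with a gripper value outside its range is refused whole. The fingers move at their own pace and stop on an object; "force" is the grip in N (left out, the last holds). Time passes only in rows, so rows that do not move let the fingers close. It gives the time, the measured TCP pose, the force and the opening at its end, in the units of the state.
- r.get_obs(): the state, without advancing time (a new reading comes with each control period).
- r.read_camera(name): name is "scene" or "top" or "wrist"; returns a dict with "image" (384x512x3 uint8, red, green, blue), "range_z" (384x512 float32, m along the optical axis (not along the pixel's ray), 0 where there is no reading), "vfov" (degrees; the focal length in pixels is half the picture's height over the tangent of half this angle, whatever the lens; pixels are square), "cx", "cy" (the principal point, pixels), "T" (4x4, takes a point from camera to world coordinates). Camera axes: x right, y down, z forward; pixel columns grow to the right and rows downward; lengths in m; the calibration is good to about 2 mm. The wrist camera is an equidistant fisheye: a pixel r from the principal point sees the ray r / f radians off the axis. A picture is of the moment at which its call begins.
- r.finish_job(): hands the job in, once; it reports no verdict.
The state is a dict: "clock": time; "joints": joint angles; "joint_velocities": joint speeds; "joint_torque": joint torques, N m; "tcp_pos": TCP position; "orientation": TCP orientation; "wrist_force": force on the tool from outside, world axes, zero at the start; "moment": the same for the moment, N m; "gripper_width": opening from 0.0 (shut) to 1.0 (fully open).
Only numpy, scipy, OpenCV 4.12 (cv2) and the standard library are available. Lean on these libraries where they do the work, as an engineer would, in place of code of your own. Each camera call takes 0.05 s, during which the arm holds its last target. There are 200 camera calls.

## Working session

There is one attempt and no reset: what is moved stays moved. The work goes in short steps, Python scripts to look and compute and a tool call to move; the robot and the scene stay as the last step left them, time stands still between calls to the robot, and variables do not carry over. Pictures are saved under pics/ and viewed, about 8 in all and at most 12, crops included, and the job is handed in when it is done.

Besides the shell and the picture viewer there is one more tool, called after "Emit:" by a JSON object that holds its "op" and its "data", one argument or row to a line. carry_out: Moves the arm, as the interface text tells. Its arguments: {"type":"object","properties":{"targets":{"type":"array"},"force":{"type":"number"}},"required":["targets"]}

```bash
mkdir -p pics; cat > h.py <<'E'
import numpy as np, cv2
from workcell import r
def cam(n):
    c=r.read_camera(n); h=c["image"].shape[0]
    c["f"]=h/2/np.tan(np.radians(c["vfov"])/2); return c
def pts(c,uv,z=None):
    "pinhole pixels -> world, from depth or on plane z"
    uv=np.atleast_2d(uv).astype(float)
    d=np.c_[(uv[:,0]-c["cx"])/c["f"],(uv[:,1]-c["cy"])/c["f"],np.ones(len(uv))]
    R,t=c["T"][:3,:3],c["T"][:3,3]
    if z is None: s=c["range_z"][uv[:,1].round().astype(int),uv[:,0].round().astype(int)]
    else: s=(z-t[2])/(d@R.T)[:,2]
    return (d*s[:,None])@R.T+t
def save(n,im): cv2.imwrite("pics/"+n,im[:,:,::-1])
E
python3 - <<'E'
from h import *
o=r.get_obs(); print({k:np.round(v,3) for k,v in o.items()})
a=cam("top"); b=cam("scene")
for c in(a,b): print(c["vfov"],c["cx"],c["cy"],c["T"].round(3).tolist())
save("top0.png",a["image"]); save("scene0.png",b["image"])
E
```

```text
{'clock': np.float64(0.0), 'joints': array([-1.284,  0.261, -0.139,  1.173, -0.   ,  1.571]), 'joint_velocities': array([-0.002, -0.001, -0.003,  0.001,  0.001,  0.001]), 'joint_torque': array([ 0.0000e+00, -4.0568e+01,  2.5392e+01,  1.9000e-02,  0.0000e+00,
       -0.0000e+00]), 'tcp_pos': array([ 0.148, -0.503,  0.23 ]), 'orientation': array([ 0.99 ,  0.143, -0.   , -0.001]), 'wrist_force': array([-0.341, -0.432,  0.34 ]), 'moment': array([0.024, 0.004, 0.043]), 'gripper_width': np.float64(1.0)}
56.072165773233074 255.8018645748187 196.23977766229328 [[-0.004, -0.999, 0.053, 0.529], [-0.999, 0.002, -0.035, 0.005], [0.035, -0.053, -0.998, 0.772], [0.0, 0.0, 0.0, 1.0]]
43.61350919692849 257.2479507795773 195.4708795328894 [[-0.851, 0.447, -0.277, 0.838], [0.526, 0.733, -0.432, 0.429], [0.01, -0.513, -0.858, 0.942], [0.0, 0.0, 0.0, 1.0]]
```

View pics/top0.png

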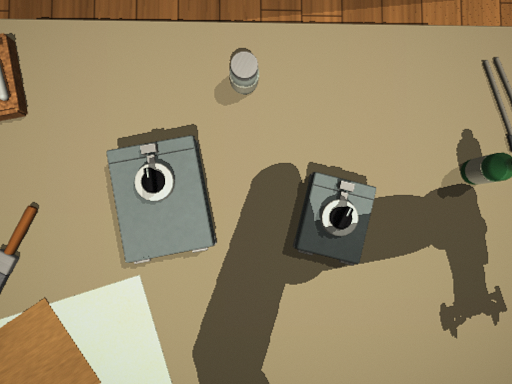

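View pics/scene0.png

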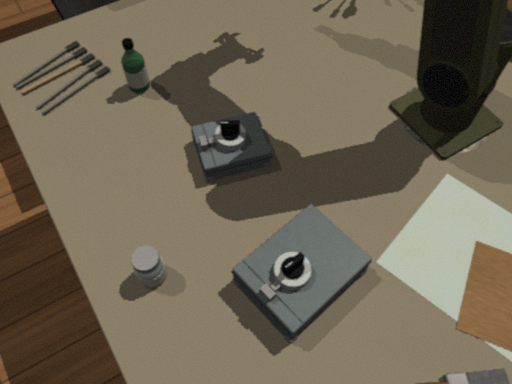

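Top view: the large box is at about (160,200), its knob at (153,181) and its keeper at (148,148). The small box is at (338,218). Next I measure the knob from the depth data.

```bash
python3 - <<'E'
from h import *
for n,(u0,v0,u1,v1) in (("top",(100,120,220,270)),("scene",(230,200,375,345))):
    c=cam(n); vv,uu=np.mgrid[v0:v1,u0:u1]; uv=np.c_[uu.ravel(),vv.ravel()]
    P=pts(c,uv); col=c["image"][uv[:,1],uv[:,0]].astype(int)
    def rect(m,name):
        q=P[m]; R=cv2.minAreaRect(q[:,:2].astype(np.float32)*1000)
        print(n,name,m.sum(),"z",np.median(q[:,2]).round(4),"c",np.round(R[0],1),"size",np.round(R[1],1),"ang",round(R[2],1),"mean",(q[:,:2].mean(0)*1000).round(1))
    z=P[:,2]
    rect((z>.066)&(z<.083),"lid")
    k=(z>.127)&(z<.145); rect(k,"bar")
    q=P[k][:,:2]; w,V=np.linalg.eigh(np.cov(q.T)); print("bar axis deg",np.degrees(np.arctan2(V[1,1],V[0,1])))
    wm=k&(col.min(1)>130); print("white",wm.sum(),(P[wm].mean(0)*1000).round(1) if wm.any() else 0)
    h=(z>.088)&(z<.102)&(col.min(1)>120); 
    (cx,cy),rad=cv2.minEnclosingCircle(P[h][:,:2].astype(np.float32)*1000); print("housing",cx,cy,rad,np.median(z[h]))
    im=c["image"][v0:v1,u0:u1]; save(f"{n}1.png",cv2.resize(im,None,fx=4,fy=4,interpolation=cv2.INTER_CUBIC))
E
```

```text
top lid 8719 z 0.0756 c [561.7 166.9] size [223.4 170.2] ang 10.7 mean [555.6 164.6]
top bar 212 z 0.135 c [592.1 172.6] size [43.  14.5] ang 7.0 mean [592.2 171.7]
bar axis deg -172.85040170244287
white 15 [605.1 174.8 135.7]
housing 609.9278564453125 179.24624633789062 54.090538024902344 0.09714470827956462
scene lid 7857 z 0.0738 c [562.9 167.9] size [221.4 171.3] ang 10.7 mean [563.4 173.6]
scene bar 182 z 0.1334 c [593.2 174. ] size [43.6 14.7] ang 6.9 mean [593.8 175. ]
bar axis deg -172.71307897258825
white 2 [602.5 174.6 132.9]
housing 610.95166015625 176.32662963867188 53.43457794189453 0.09548493295220295
```

View pics/top1.png

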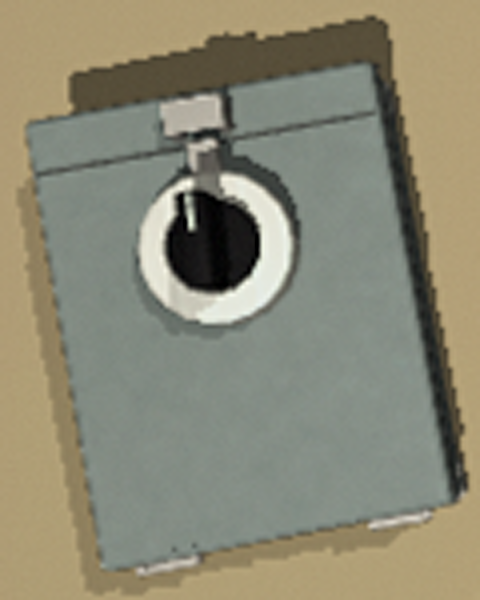

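Emit:
{"op": "carry_out", "data": {
  "targets": [0,0,-1,0,0,0,1,0,0,-1,0,0,0,1]
}}

```text
clock: 0.37
tcp_pos: [0.1483, -0.5027, 0.2302]
orientation: [0.969, 0.249, -0.0, -0.001]
wrist_force: [0.6, -0.8, -0.2]
gripper_width: 0.995
```

```bash
cat >> h.py <<'E'
from scipy.spatial.transform import Rotation as Ro
def xang(o): x=Ro.from_quat(o["orientation"]).as_matrix()[:,0]; return np.degrees(np.arctan2(x[1],x[0]))
def plan(goal,ang,n,op=1,every=1):
    "rows from here to goal with tool-x heading ang (deg; turned by ang-now as given), in tool units"
    o=r.get_obs(); R=Ro.from_quat(o["orientation"]); p=o["tcp_pos"]; a0=xang(o); out=[]
    down=Ro.from_matrix([[1,0,0],[0,-1,0],[0,0,-1]])
    for i in range(n):
        a=a0+(ang-a0)*(i+1)/n; q=p+(np.array(goal)-p)/(n-i); R2=Ro.from_euler("z",a,degrees=True)*down
        out+=[*np.degrees((R.inv()*R2).as_rotvec())/6,*R.inv().apply(q-p)/.025,op]; p,R=q,R2
    out=[float(x) for x in np.round(out,2)]; print("max",np.abs(out).max()); 
    for i in range(0,len(out),140): print(str(out[i:i+140]).replace(" ","").replace(".0,",",").replace(".0]","]"))
def st():
    o=r.get_obs(); print("t",round(float(o["clock"]),2),"x",xang(o).round(2),*[np.round(o[k],4) for k in("tcp_pos","joints","wrist_force","moment","gripper_width")], "tilt",Ro.from_quat(o["orientation"]).as_matrix()[:,2].round(3))
E
python3 -c "
from h import *
st()
print('A');plan([.592,.173,.235],187.,35)"
```

```text
t 0.37 x 28.82 [ 0.1483 -0.5027  0.2302] [-1.284   0.2609 -0.1397  1.1726  0.      1.3547] [ 0.5846 -0.8457 -0.226 ] [-0.0393  0.0116  0.0249] 0.9948 tilt [-0.001  0.002 -1.   ]
A
max 1.0
[-0.02,-0.01,-0.75,0.82,-0.43,-0,1,0,0,-0.75,0.85,-0.37,-0.01,1,0,0,-0.75,0.87,-0.3,-0.01,1,0,0,-0.75,0.9,-0.23,-0.01,1,0,0,-0.75,0.91,-0.16,-0.01,1,0,0,-0.75,0.92,-0.09,-0.01,1,0,0,-0.75,0.92,-0.01,-0.01,1,0,0,-0.75,0.92,0.06,-0.01,1,0,0,-0.75,0.91,0.13,-0.01,1,0,0,-0.75,0.9,0.2,-0.01,1,0,0,-0.75,0.88,0.27,-0.01,1,0,0,-0.75,0.86,0.34,-0.01,1,0,0,-0.75,0.83,0.41,-0.01,1,0,0,-0.75,0.79,0.47,-0.01,1,0,0,-0.75,0.75,0.53,-0.01,1,0,0,-0.75,0.71,0.59,-0.01,1,0,0,-0.75,0.66,0.65,-0.01,1,0,0,-0.75,0.61,0.7,-0.01,1,0,0,-0.75,0.55,0.74,-0.01,1,0,0,-0.75,0.49,0.78,-0.01,1]
[0,0,-0.75,0.43,0.82,-0.01,1,0,0,-0.75,0.36,0.85,-0.01,1,0,0,-0.75,0.29,0.88,-0.01,1,0,0,-0.75,0.22,0.9,-0.01,1,0,0,-0.75,0.15,0.91,-0.01,1,0,0,-0.75,0.08,0.92,-0.01,1,0,0,-0.75,0.01,0.92,-0.01,1,0,0,-0.75,-0.07,0.92,-0.01,1,0,0,-0.75,-0.14,0.91,-0.01,1,0,0,-0.75,-0.21,0.9,-0.01,1,0,0,-0.75,-0.28,0.88,-0.01,1,0,0,-0.75,-0.35,0.86,-0.01,1,0,0,-0.75,-0.42,0.83,-0.01,1,0,0,-0.75,-0.48,0.79,-0.01,1,0,0,-0.75,-0.54,0.75,-0.01,1]
```

Emit:
{"op": "carry_out", "data": {
  "targets": [0,0,-0.75,0.82,-0.43,0,1,0,0,-0.75,0.85,-0.37,0,1,0,0,-0.75,0.87,-0.3,0,1,0,0,-0.75,0.9,-0.23,0,1,0,0,-0.75,0.9,-0.15,0,1,0,0,-0.75,0.92,-0.1,0,1,0,0,-0.75,0.92,0,0,1,0,0,-0.75,0.92,0.05,0,1,0,0,-0.75,0.9,0.13,0,1,0,0,-0.75,0.9,0.2,0,1,0,0,-0.75,0.88,0.27,0,1,0,0,-0.75,0.86,0.34,0,1,0,0,-0.75,0.83,0.4,0,1,0,0,-0.75,0.8,0.47,0,1,0,0,-0.75,0.75,0.53,0,1,0,0,-0.75,0.7,0.6,0,1,0,0,-0.75,0.65,0.65,0,1,0,0,-0.75,0.6,0.7,0,1,0,0,-0.75,0.55,0.75,0,1,0,0,-0.75,0.5,0.78,0,1]
}}

```text
clock: 2.03
tcp_pos: [0.3941, -0.0931, 0.2277]
orientation: [0.477, 0.879, 0.001, -0.002]
wrist_force: [0.9, -0.8, -0.1]
gripper_width: 0.994
```

```bash
python3 -c "
from h import *
st()
plan([.592,.173,.235],187.,18)"
```

```text
t 2.03 x 122.96 [ 0.3941 -0.0931  0.2277] [-0.234   0.0587 -0.3971  1.1183  0.0027  0.7615] [ 0.9296 -0.7741 -0.1082] [-0.0433 -0.0138 -0.0574] 0.9937 tilt [-0.003  0.003 -1.   ]
max 1.0
[-0,-0.04,-0.59,0.26,0.69,-0.02,1,0,0,-0.59,0.21,0.71,-0.02,1,0,0,-0.59,0.17,0.72,-0.02,1,0,0,-0.59,0.12,0.73,-0.02,1,0,0,-0.59,0.08,0.73,-0.02,1,0,0,-0.59,0.03,0.74,-0.02,1,0,0,-0.59,-0.01,0.74,-0.02,1,0,0,-0.59,-0.06,0.73,-0.02,1,0,0,-0.59,-0.1,0.73,-0.02,1,0,0,-0.59,-0.15,0.72,-0.02,1,0,0,-0.59,-0.19,0.71,-0.02,1,0,0,-0.59,-0.24,0.7,-0.02,1,0,0,-0.59,-0.28,0.68,-0.02,1,0,0,-0.59,-0.32,0.66,-0.02,1,0,0,-0.59,-0.36,0.64,-0.02,1,0,0,-0.59,-0.4,0.62,-0.02,1,0,0,-0.59,-0.44,0.59,-0.02,1,0,0,-0.59,-0.47,0.56,-0.02,1]
```

Emit:
{"op": "carry_out", "data": {
  "targets": [0,0,-0.6,0.26,0.69,0,1,0,0,-0.6,0.21,0.71,0,1,0,0,-0.6,0.17,0.72,0,1,0,0,-0.6,0.12,0.73,0,1,0,0,-0.6,0.08,0.73,0,1,0,0,-0.6,0.03,0.74,0,1,0,0,-0.6,0,0.74,0,1,0,0,-0.6,-0.06,0.73,0,1,0,0,-0.6,-0.1,0.73,0,1,0,0,-0.6,-0.15,0.72,0,1,0,0,-0.6,-0.19,0.71,0,1,0,0,-0.6,-0.24,0.7,0,1,0,0,-0.6,-0.28,0.68,0,1,0,0,-0.6,-0.32,0.66,0,1,0,0,-0.6,-0.36,0.64,0,1,0,0,-0.6,-0.4,0.62,0,1,0,0,-0.6,-0.44,0.6,0,1,0,0,-0.6,-0.47,0.56,0,1,0,0,0,0,0,0,1]
}}

```text
clock: 3.62
tcp_pos: [0.5881, 0.2001, 0.2226]
orientation: [-0.102, 0.995, 0.002, -0.005]
wrist_force: [0.5, 0.1, 0.7]
gripper_width: 1.002
```

```bash
python3 -c "
from h import *
st()
plan([.592,.173,.160],187.,6)
c=cam('wrist'); print(c['vfov'],c['T'].round(3).tolist()); save('w1.png',c['image'])"
```

```text
t 3.62 x -168.33 [0.5881 0.2001 0.2226] [0.3249 0.4372 0.106  1.2478 0.0059 0.1211] [0.4659 0.1236 0.7446] [-0.0756 -0.0542  0.0101] 1.0024 tilt [-0.01   0.003 -1.   ]
max 9.87
[0.09,-0.05,-9.87,0.01,-0.18,0.42,1,0,0,-9.87,0.16,-0.08,0.42,1,0,0,-9.87,0.15,0.1,0.42,1,0,0,-9.87,-0,0.18,0.42,1,0,0,-9.87,-0.16,0.09,0.42,1,0,0,-9.87,-0.16,-0.09,0.42,1]
65.70646984690485 [[-0.203, 0.941, 0.269, 0.518], [0.979, 0.193, 0.062, 0.185], [0.006, 0.276, -0.961, 0.365], [0.0, 0.0, 0.0, 1.0]]
```

View pics/w1.png

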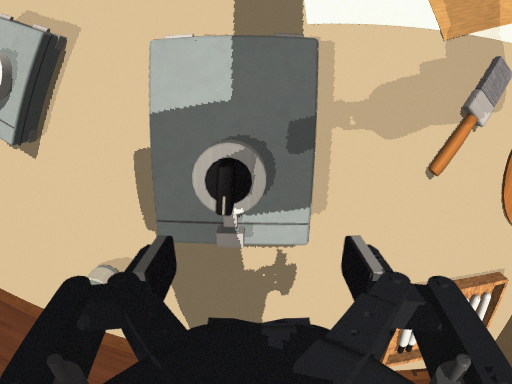

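Wrist view: the bar is at about (233,185) with its white line towards the keeper at (230,240), so the heading is right. Next I line up above the bar.

```bash
python3 -c "
from h import *
plan([.592,.173,.165],-173.,6)"
```

```text
max 1.0
[0.03,-0.1,0.13,-0,-0.18,0.38,1,0,0,0.13,-0,-0.17,0.38,1,0,0,0.13,-0,-0.17,0.38,1,0,0,0.13,-0.01,-0.17,0.38,1,0,0,0.13,-0.01,-0.17,0.38,1,0,0,0.13,-0.01,-0.17,0.38,1]
```

Emit:
{"op": "carry_out", "data": {
  "targets": [0,-0.1,0.13,0,-0.18,0.38,1,0,0,0.13,0,-0.17,0.38,1,0,0,0.13,0,-0.17,0.38,1,0,0,0.13,-0.01,-0.17,0.38,1,0,0,0.13,-0.01,-0.17,0.38,1,0,0,0.13,-0.01,-0.17,0.38,1,0,0,0,0,0,0,1]
}}

```text
clock: 4.25
tcp_pos: [0.5889, 0.1678, 0.1602]
orientation: [-0.053, 0.999, 0.0, -0.002]
wrist_force: [-0.1, 0.5, -0.3]
gripper_width: 1.002
```

```bash
python3 -c "
from h import *
st()
plan([.5925,.173,.113],-173.,5)"
```

```text
t 4.25 x -173.91 [0.5889 0.1678 0.1602] [ 0.2765  0.4474 -0.0425  1.0856  0.002   0.1702] [-0.0841  0.4668 -0.258 ] [-0.017   0.0372  0.0128] 1.0016 tilt [-0.005  0.001 -1.   ]
max 1.0
[0.01,-0.05,-0.03,-0.04,0.04,0.38,1,0,0,-0.03,-0.03,0.04,0.38,1,0,0,-0.03,-0.03,0.04,0.38,1,0,0,-0.03,-0.03,0.04,0.38,1,0,0,-0.03,-0.03,0.04,0.38,1]
```

Emit:
{"op": "carry_out", "data": {
  "targets": [0,-0.05,-0.03,-0.04,0.04,0.38,1,0,0,-0.03,-0.03,0.04,0.38,1,0,0,-0.03,-0.03,0.04,0.36,1,0,0,-0.03,-0.03,0.04,0.34,1,0,0,-0.03,-0.03,0.04,0.3,1,0,0,0,0,0,0,1,0,0,0,0,0,0,1]
}}

```text
clock: 4.83
tcp_pos: [0.5924, 0.1725, 0.1118]
orientation: [-0.06, 0.998, 0.001, -0.001]
wrist_force: [-0.4, 0.7, 0.5]
gripper_width: 1.001
```

```bash
python3 -c "
from h import *
st()
plan([.5925,.173,.112],-173.,2)"
```

```text
t 4.83 x -173.08 [0.5924 0.1725 0.1118] [ 0.2825  0.4847 -0.1128  0.9742  0.0016  0.1617] [-0.3632  0.7087  0.4591] [-0.0438 -0.0512  0.0095] 1.0014 tilt [-0.001  0.001 -1.   ]
max 1.0
[0.01,-0.01,-0.01,-0,0.01,-0,1,0,0,-0.01,-0,0.01,-0,1]
```

Emit:
{"op": "carry_out", "data": {
  "targets": [0,0,0,0,0,0,0.6,0,0,0,0,0,0,0.4,0,0,0,0,0,0,0.2,0,0,0,0,0,0,0,0,0,0,0,0,0,0,0,0,0,0,0,0,0,0,0,0,0,0,0,0,0,0,0,0,0,0,0,0,0,0,0,0,0,0,0,0,0,0,0,0,0],
  "force": 50
}}

```text
clock: 5.67
tcp_pos: [0.5936, 0.1729, 0.1138]
orientation: [-0.061, 0.998, 0.001, 0.001]
wrist_force: [0.1, -0.2, -0.0]
gripper_width: 0.151
```

```bash
python3 -c "
from h import *
st()"
```

```text
t 5.67 x -173.02 [0.5936 0.1729 0.1138] [ 0.2828  0.483  -0.1101  0.9753  0.001   0.1609] [ 0.1165 -0.2367 -0.0357] [ 0.0329 -0.0452  0.0744] 0.1505 tilt [ 0.002  0.002 -1.   ]
```

Emit:
{"op": "carry_out", "data": {
  "targets": [0,0,0.33,0,0,0,0,0,0,0.33,0,0,0,0]
}}

```text
clock: 5.83
tcp_pos: [0.5936, 0.1728, 0.1138]
orientation: [-0.025, 1.0, 0.001, 0.001]
wrist_force: [0.5, -0.3, 0.5]
gripper_width: 0.152
```

```bash
cat >> h.py <<'E'
def m():
    o=r.get_obs(); print("t",round(float(o["clock"]),2),"turn",round((-173.02-xang(o))%360,2),"tcp",o["tcp_pos"].round(4),"F",o["wrist_force"].round(1),"M",o["moment"].round(3),"j6tau",np.round(o["joint_torque"][5],3),"j6",o["joints"][5].round(3))
E
python3 -c "from h import *; m()"
```

```text
t 5.83 turn 4.06 tcp [0.5936 0.1728 0.1138] F [ 0.5 -0.3  0.5] M [-0.066 -0.013  0.16 ] j6tau -0.191 j6 0.232
```

Emit:
{"op": "carry_out", "data": {
  "targets": [0,0,0.33,0,0,0,0,0,0,0.33,0,0,0,0]
}}

```text
clock: 6.0
tcp_pos: [0.5936, 0.1727, 0.1138]
orientation: [0.011, 1.0, 0.001, 0.001]
wrist_force: [-0.1, 0.2, -0.9]
gripper_width: 0.154
```

```bash
python3 -c "from h import *; m()"
```

```text
t 6.0 turn 8.19 tcp [0.5936 0.1727 0.1138] F [-0.1  0.2 -0.9] M [0.007 0.029 0.203] j6tau -0.179 j6 0.304
```

Emit:
{"op": "carry_out", "data": {
  "targets": [0,0,0.33,0,0,0,0,0,0,0.33,0,0,0,0]
}}

```text
clock: 6.17
tcp_pos: [0.5936, 0.1726, 0.1138]
orientation: [0.047, 0.999, 0.001, 0.001]
wrist_force: [0.1, -0.6, -0.2]
gripper_width: 0.154
```

```bash
python3 -c "from h import *; m()"
```

```text
t 6.17 turn 12.32 tcp [0.5936 0.1726 0.1138] F [ 0.1 -0.6 -0.2] M [-0.051 -0.003  0.149] j6tau -0.171 j6 0.376
```

Emit:
{"op": "carry_out", "data": {
  "targets": [0,0,0.33,0,0,0,0,0,0,0.33,0,0,0,0]
}}

```text
clock: 6.33
tcp_pos: [0.5936, 0.1725, 0.1138]
orientation: [0.083, 0.997, 0.0, 0.001]
wrist_force: [0.4, -0.5, 0.1]
gripper_width: 0.151
```

```bash
python3 -c "from h import *; m()"
```

```text
t 6.33 turn 16.46 tcp [0.5936 0.1725 0.1138] F [ 0.4 -0.5  0.1] M [-0.066 -0.001  0.178] j6tau -0.175 j6 0.448
```

Emit:
{"op": "carry_out", "data": {
  "targets": [0,0,0.33,0,0,0,0,0,0,0.33,0,0,0,0]
}}

```text
clock: 6.5
tcp_pos: [0.5937, 0.1724, 0.1138]
orientation: [0.119, 0.993, 0.0, 0.001]
wrist_force: [-0.2, -0.0, -0.4]
gripper_width: 0.153
```

```bash
python3 -c "from h import *; m()"
```

```text
t 6.5 turn 20.61 tcp [0.5937 0.1724 0.1138] F [-0.2 -0.  -0.4] M [ 0.018 -0.02   0.195] j6tau -0.221 j6 0.521
```

Emit:
{"op": "carry_out", "data": {
  "targets": [0,0,0.33,0,0,0,0,0,0,0.33,0,0,0,0]
}}

```text
clock: 6.67
tcp_pos: [0.5936, 0.1724, 0.1138]
orientation: [0.155, 0.988, 0.0, 0.001]
wrist_force: [-0.0, -1.7, -1.4]
gripper_width: 0.151
```

```bash
python3 -c "from h import *; m()"
```

```text
t 6.67 turn 24.78 tcp [0.5936 0.1724 0.1138] F [-0.  -1.7 -1.4] M [-0.043 -0.023  0.021] j6tau -0.331 j6 0.593
```

Emit:
{"op": "carry_out", "data": {
  "targets": [0,0,0.17,0,0,0,0]
}}

```text
clock: 6.75
tcp_pos: [0.5936, 0.1723, 0.1138]
orientation: [0.164, 0.986, 0.0, 0.001]
wrist_force: [-0.5, 0.5, -0.3]
gripper_width: 0.149
```

```bash
python3 -c "from h import *; m()"
```

```text
t 6.75 turn 25.89 tcp [0.5936 0.1723 0.1138] F [-0.5  0.5 -0.3] M [ 0.011 -0.016  0.014] j6tau -0.059 j6 0.613
```

Emit:
{"op": "carry_out", "data": {
  "targets": [0,0,0.17,0,0,0,0]
}}

```text
clock: 6.83
tcp_pos: [0.5936, 0.1723, 0.1138]
orientation: [0.174, 0.985, 0.0, 0.001]
wrist_force: [-0.7, 0.2, -1.0]
gripper_width: 0.154
```

```bash
python3 -c "from h import *; m()"
```

```text
t 6.83 turn 26.98 tcp [0.5936 0.1723 0.1138] F [-0.7  0.2 -1. ] M [0.004 0.045 0.04 ] j6tau -0.143 j6 0.632
```

Emit:
{"op": "carry_out", "data": {
  "targets": [0,0,0.17,0,0,0,0]
}}

```text
clock: 6.92
tcp_pos: [0.5936, 0.1723, 0.1138]
orientation: [0.183, 0.983, 0.0, 0.001]
wrist_force: [-0.4, 0.5, -0.7]
gripper_width: 0.153
```

```bash
python3 -c "from h import *; m()"
```

```text
t 6.92 turn 28.07 tcp [0.5936 0.1723 0.1138] F [-0.4  0.5 -0.7] M [ 0.029 -0.034  0.028] j6tau -0.144 j6 0.651
```

Emit:
{"op": "carry_out", "data": {
  "targets": [0,0,0.17,0,0,0,0]
}}

```text
clock: 7.0
tcp_pos: [0.5936, 0.1723, 0.1138]
orientation: [0.192, 0.981, 0.0, 0.001]
wrist_force: [0.4, -0.7, -1.0]
gripper_width: 0.151
```

```bash
python3 -c "from h import *; m()"
```

```text
t 7.0 turn 29.17 tcp [0.5936 0.1723 0.1138] F [ 0.4 -0.7 -1. ] M [ 0.008 -0.05   0.026] j6tau -0.143 j6 0.67
```

M_z fell from about 0.17 to about 0.02 N m between 20.6° and 24.8°, so that is the dip. It puts the middle at about 45–49°.

Emit:
{"op": "carry_out", "data": {
  "targets": [0,0,0.33,0,0,0,0,0,0,0.33,0,0,0,0]
}}

```text
clock: 7.17
tcp_pos: [0.5935, 0.1722, 0.1138]
orientation: [0.228, 0.974, 0.0, 0.001]
wrist_force: [-0.6, -0.5, -0.0]
gripper_width: 0.152
```

```bash
python3 -c "from h import *; m()"
```

```text
t 7.17 turn 33.36 tcp [0.5935 0.1722 0.1138] F [-0.6 -0.5 -0. ] M [-0.004  0.001  0.073] j6tau -0.285 j6 0.743
```

Emit:
{"op": "carry_out", "data": {
  "targets": [0,0,0.33,0,0,0,0]
}}

```text
clock: 7.25
tcp_pos: [0.5936, 0.1721, 0.1138]
orientation: [0.246, 0.969, 0.0, 0.001]
wrist_force: [-1.5, -0.5, 0.4]
gripper_width: 0.15
```

```bash
python3 -c "from h import *; m()"
```

```text
t 7.25 turn 35.47 tcp [0.5936 0.1721 0.1138] F [-1.5 -0.5  0.4] M [-0.044 -0.002  0.078] j6tau -0.274 j6 0.78
```

Emit:
{"op": "carry_out", "data": {
  "targets": [0,0,0.17,0,0,0,0]
}}

```text
clock: 7.33
tcp_pos: [0.5935, 0.1722, 0.1138]
orientation: [0.255, 0.967, 0.0, 0.001]
wrist_force: [-0.6, -0.0, -0.1]
gripper_width: 0.145
```

```bash
python3 -c "from h import *; m()"
```

```text
t 7.33 turn 36.58 tcp [0.5935 0.1722 0.1138] F [-0.6 -0.  -0.1] M [-0.015 -0.053  0.099] j6tau 0.068 j6 0.799
```

Emit:
{"op": "carry_out", "data": {
  "targets": [0,0,0.17,0,0,0,0]
}}

```text
clock: 7.42
tcp_pos: [0.5935, 0.1721, 0.1138]
orientation: [0.265, 0.964, 0.0, 0.001]
wrist_force: [0.4, -0.9, 0.3]
gripper_width: 0.149
```

```bash
python3 -c "from h import *; m()"
```

```text
t 7.42 turn 37.67 tcp [0.5935 0.1721 0.1138] F [ 0.4 -0.9  0.3] M [-0.062 -0.078  0.178] j6tau -0.007 j6 0.818
```

Emit:
{"op": "carry_out", "data": {
  "targets": [0,0,0.17,0,0,0,0]
}}

```text
clock: 7.5
tcp_pos: [0.5935, 0.1721, 0.1138]
orientation: [0.274, 0.962, 0.0, 0.001]
wrist_force: [-1.1, 1.0, -0.6]
gripper_width: 0.15
```

```bash
python3 -c "from h import *; m()"
```

```text
t 7.5 turn 38.76 tcp [0.5935 0.1721 0.1138] F [-1.1  1.  -0.6] M [-0.04   0.029  0.162] j6tau -0.02 j6 0.837
```

Emit:
{"op": "carry_out", "data": {
  "targets": [0,0,0.17,0,0,0,0]
}}

```text
clock: 7.58
tcp_pos: [0.5935, 0.1721, 0.1138]
orientation: [0.283, 0.959, 0.0, 0.001]
wrist_force: [0.1, -0.5, -1.0]
gripper_width: 0.148
```

```bash
python3 -c "from h import *; m()"
```

```text
t 7.58 turn 39.86 tcp [0.5935 0.1721 0.1138] F [ 0.1 -0.5 -1. ] M [-0.029 -0.002  0.18 ] j6tau -0.027 j6 0.856
```

Emit:
{"op": "carry_out", "data": {
  "targets": [0,0,0.17,0,0,0,0]
}}

```text
clock: 7.67
tcp_pos: [0.5935, 0.172, 0.1138]
orientation: [0.292, 0.956, 0.0, 0.001]
wrist_force: [0.3, -0.1, -0.4]
gripper_width: 0.149
```

```bash
python3 -c "from h import *; m()"
```

```text
t 7.67 turn 40.97 tcp [0.5935 0.172  0.1138] F [ 0.3 -0.1 -0.4] M [0.005 0.033 0.17 ] j6tau -0.029 j6 0.876
```

Emit:
{"op": "carry_out", "data": {
  "targets": [0,0,0.17,0,0,0,0]
}}

```text
clock: 7.75
tcp_pos: [0.5934, 0.172, 0.1138]
orientation: [0.302, 0.953, 0.0, 0.001]
wrist_force: [-0.5, 0.0, -0.0]
gripper_width: 0.15
```

```bash
python3 -c "from h import *; m()"
```

```text
t 7.75 turn 42.09 tcp [0.5934 0.172  0.1138] F [-0.5  0.  -0. ] M [-0.006  0.019  0.173] j6tau -0.03 j6 0.895
```

Emit:
{"op": "carry_out", "data": {
  "targets": [0,0,0.17,0,0,0,0]
}}

```text
clock: 7.83
tcp_pos: [0.5935, 0.172, 0.1138]
orientation: [0.311, 0.95, 0.0, 0.001]
wrist_force: [-0.1, -0.2, -0.8]
gripper_width: 0.148
```

```bash
python3 -c "
from h import *; m()
c=cam('wrist'); save('w2.png',cv2.resize(c['image'][130:270,140:340],None,fx=4,fy=4,interpolation=cv2.INTER_CUBIC))
c=cam('scene'); save('s2.png',cv2.resize(c['image'][200:345,220:375],None,fx=4,fy=4,interpolation=cv2.INTER_CUBIC))"
```

```text
t 7.83 turn 43.22 tcp [0.5935 0.172  0.1138] F [-0.1 -0.2 -0.8] M [-0.051 -0.012  0.156] j6tau -0.03 j6 0.915
```

View pics/w2.png

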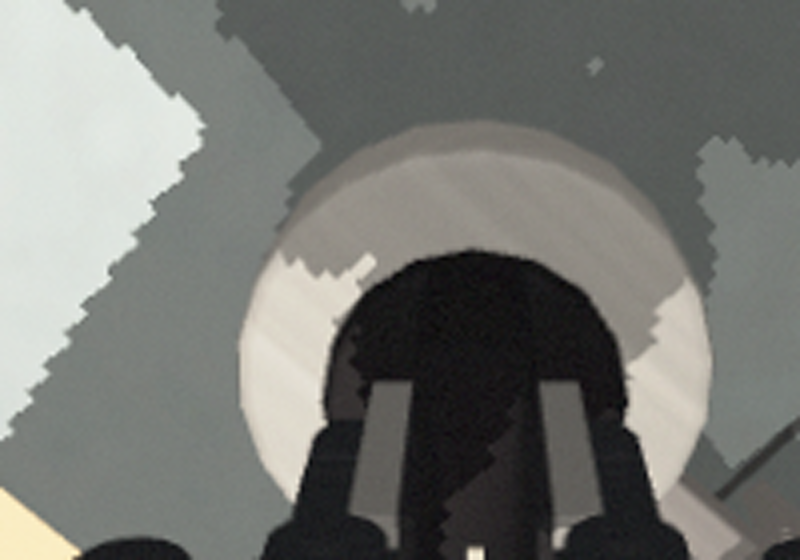

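The grip is square on the bar and the torque is back to about 0.165, so the knob is inside the notch. The two estimates of the middle (43° and 45–48°) differ a little, so I probe gently for the far rise.

Emit:
{"op": "carry_out", "data": {
  "targets": [0,0,0.17,0,0,0,0]
}}

```text
clock: 8.02
tcp_pos: [0.5934, 0.172, 0.1138]
orientation: [0.319, 0.948, 0.0, 0.001]
wrist_force: [-0.4, -1.0, 0.2]
gripper_width: 0.151
```

```bash
python3 -c "from h import *; m()"
```

```text
t 8.02 turn 44.23 tcp [0.5934 0.172  0.1138] F [-0.4 -1.   0.2] M [-0.06  -0.006  0.177] j6tau -0.123 j6 0.933
```

Emit:
{"op": "carry_out", "data": {
  "targets": [0,0,0.17,0,0,0,0]
}}

```text
clock: 8.1
tcp_pos: [0.5934, 0.172, 0.1138]
orientation: [0.329, 0.944, 0.0, 0.001]
wrist_force: [-1.0, -1.2, 0.7]
gripper_width: 0.154
```

```bash
python3 -c "from h import *; m()"
```

```text
t 8.1 turn 45.35 tcp [0.5934 0.172  0.1138] F [-1.  -1.2  0.7] M [-0.059  0.037  0.154] j6tau -0.036 j6 0.952
```

Emit:
{"op": "carry_out", "data": {
  "targets": [0,0,0.17,0,0,0,0]
}}

```text
clock: 8.18
tcp_pos: [0.5934, 0.172, 0.1138]
orientation: [0.338, 0.941, 0.0, 0.001]
wrist_force: [-0.6, -0.4, 0.0]
gripper_width: 0.152
```

```bash
python3 -c "from h import *; m()"
```

```text
t 8.18 turn 46.47 tcp [0.5934 0.172  0.1138] F [-0.6 -0.4  0. ] M [-0.106 -0.024  0.166] j6tau -0.036 j6 0.972
```

Emit:
{"op": "carry_out", "data": {
  "targets": [0,0,0.17,0,0,0,0]
}}

```text
clock: 8.27
tcp_pos: [0.5934, 0.1719, 0.1138]
orientation: [0.347, 0.938, 0.0, 0.001]
wrist_force: [0.0, -0.3, -0.3]
gripper_width: 0.154
```

```bash
python3 -c "from h import *; m()"
```

```text
t 8.27 turn 47.6 tcp [0.5934 0.1719 0.1138] F [ 0.  -0.3 -0.3] M [-0.051 -0.018  0.173] j6tau -0.031 j6 0.991
```

Emit:
{"op": "carry_out", "data": {
  "targets": [0,0,0.17,0,0,0,0]
}}

```text
clock: 8.35
tcp_pos: [0.5934, 0.1719, 0.1138]
orientation: [0.356, 0.934, 0.0, 0.001]
wrist_force: [0.0, -1.1, -0.2]
gripper_width: 0.149
```

```bash
python3 -c "from h import *; m()"
```

```text
t 8.35 turn 48.73 tcp [0.5934 0.1719 0.1138] F [ 0.  -1.1 -0.2] M [-0.033 -0.005  0.139] j6tau -0.031 j6 1.011
```

Emit:
{"op": "carry_out", "data": {
  "targets": [0,0,0.17,0,0,0,0]
}}

```text
clock: 8.43
tcp_pos: [0.5934, 0.1719, 0.1138]
orientation: [0.366, 0.931, 0.0, 0.001]
wrist_force: [-0.8, -0.2, -0.1]
gripper_width: 0.148
```

```bash
python3 -c "from h import *; m()"
```

```text
t 8.43 turn 49.87 tcp [0.5934 0.1719 0.1138] F [-0.8 -0.2 -0.1] M [-0.054  0.018  0.151] j6tau -0.03 j6 1.031
```

Emit:
{"op": "carry_out", "data": {
  "targets": [0,0,0.17,0,0,0,0]
}}

```text
clock: 8.52
tcp_pos: [0.5934, 0.1719, 0.1138]
orientation: [0.375, 0.927, 0.0, 0.001]
wrist_force: [0.6, -0.5, -0.6]
gripper_width: 0.15
```

```bash
python3 -c "from h import *; m()"
```

```text
t 8.52 turn 50.99 tcp [0.5934 0.1719 0.1138] F [ 0.6 -0.5 -0.6] M [-0.12   0.024  0.168] j6tau 0.018 j6 1.051
```

View pics/s2.png

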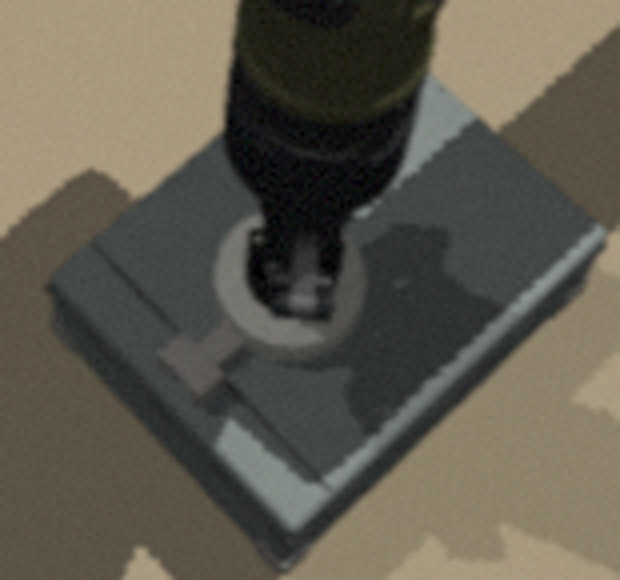

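Emit:
{"op": "carry_out", "data": {
  "targets": [0,0,0.17,0,0,0,0]
}}

```text
clock: 8.6
tcp_pos: [0.5934, 0.1718, 0.1138]
orientation: [0.384, 0.923, 0.0, 0.001]
wrist_force: [-0.1, -0.2, -1.2]
gripper_width: 0.151
```

```bash
python3 -c "from h import *; m()"
```

```text
t 8.6 turn 52.11 tcp [0.5934 0.1718 0.1138] F [-0.1 -0.2 -1.2] M [-0.125  0.015  0.318] j6tau 0.084 j6 1.07
```

At 43° the scene crop shows the bolt running into the keeper at about (215,350) with no gap. The torque then rises to 0.32 at 52°. The plateau runs from about 37° to 51.5°, so its middle is about 44°, which agrees with the dip's start plus roughly 22–24°. I turn back to 44°.

Emit:
{"op": "carry_out", "data": {
  "targets": [0,0,-0.33,0,0,0,0,0,0,-0.33,0,0,0,0,0,0,-0.33,0,0,0,0,0,0,-0.3,0,0,0,0,0,0,0,0,0,0,0]
}}

```text
clock: 9.02
tcp_pos: [0.5934, 0.172, 0.1138]
orientation: [0.322, 0.947, 0.0, 0.001]
wrist_force: [0.4, -0.9, -0.7]
gripper_width: 0.152
```

```bash
python3 -c "from h import *; m(); st()"
```

```text
t 9.02 turn 44.59 tcp [0.5934 0.172  0.1138] F [ 0.4 -0.9 -0.7] M [-0.064  0.038  0.067] j6tau -0.148 j6 0.939
t 9.02 x 142.39 [0.5934 0.172  0.1138] [ 2.822e-01  4.829e-01 -1.103e-01  9.761e-01 -3.000e-04  9.386e-01] [ 0.38   -0.931  -0.6665] [-0.0645  0.0378  0.0673] 0.1523 tilt [ 0.002  0.    -1.   ]
```

Emit:
{"op": "carry_out", "data": {
  "targets": [0,0,0,0,0,0,0.3,0,0,0,0,0,0,0.6,0,0,0,0,0,0,1,0,0,0,0,0,0,1,0,0,0,0,0,0,1,0,0,0,0,0,0,1,0,0,0,0,0,-0.4,1,0,0,0,0,0,-0.8,1,0,0,0,0,0,-1,1,0,0,0,0,0,-1,1,0,0,0,0,0,-1,1,0,0,0,0,0,0,1]
}}

```text
clock: 10.02
tcp_pos: [0.5917, 0.172, 0.2246]
orientation: [0.325, 0.946, -0.0, -0.001]
wrist_force: [0.6, 0.2, 0.2]
gripper_width: 1.0
```

```bash
python3 - <<'E'
from h import *
st()
c=cam("wrist"); save("w3.png",c["image"])
c=cam("scene"); save("s3.png",cv2.resize(c["image"][200:345,220:375],None,fx=4,fy=4,interpolation=cv2.INTER_CUBIC))
for n,(u0,v0,u1,v1) in (("top",(100,120,220,270)),("scene",(230,200,375,345))):
    c=cam(n); vv,uu=np.mgrid[v0:v1,u0:u1]; P=pts(c,np.c_[uu.ravel(),vv.ravel()])
    k=(abs(P[:,2]-.135)<.008)&(np.hypot(*(P[:,:2]-[.5925,.173]).T)<.03)
    if k.sum()>20: R=cv2.minAreaRect(P[k][:,:2].astype(np.float32)*1000); print(n,k.sum(),R)
E
```

```text
t 10.02 x 142.08 [0.5917 0.172  0.2246] [2.8250e-01 4.2270e-01 8.7800e-02 1.2379e+00 7.0000e-04 9.4420e-01] [0.5549 0.2235 0.1659] [ 0.0228 -0.0505 -0.0851] 1.0002 tilt [-0.002  0.    -1.   ]
top 111 ((594.8431396484375, 170.54014587402344), (13.865811347961426, 37.86290740966797), 53.76884078979492)
scene 79 ((593.8497314453125, 173.60177612304688), (14.763031005859375, 41.357086181640625), 50.6511344909668)
```

View pics/w3.png

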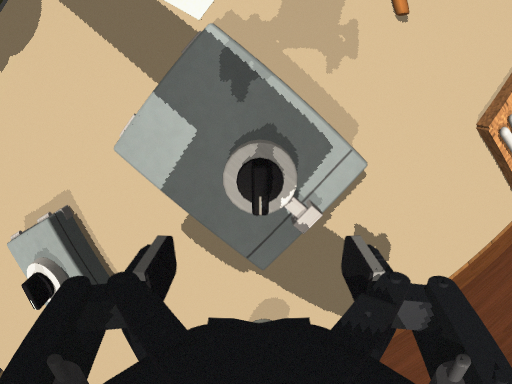

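The gripper is clear. In the wrist view the bar's white line is at (261,200), and the bolt joins the keeper at (300,208) with no gap. The bar's heading is −36° (top camera) and −39° (scene camera), against −37.5° expected. I hand in.

```bash
python3 -c "
from workcell import r
print(r.finish_job())"
```

```text
the job is handed in; nothing more can be done
None
```

I turned the larger box's knob about 44° clockwise into its notch and let go, and the bolt looks fully out into the keeper. I then raised the gripper clear and handed the job in at about 10 s of the 45 s allowed. The smaller box's knob was not touched.

**Finding the notch:** resistance was about 0.17 N m, dipped to about 0.02 from roughly 22–24°, came back to about 0.16 from about 37°, and jumped to 0.32 at 52°. I went on to 52° deliberately to find the notch's far edge, then turned back to the middle and released at a measured 44.6°.

**Last checks:**
- **Bar heading:** after release it read −36° (top camera) and −39° (scene camera), against −37.5° expected. Both views of the bar were partly covered by the gripper.
- **Bolt:** the wrist picture shows no gap between bolt and keeper. Its last few millimetres lie hidden inside the keeper, so "fully out" rests on the torque and the angle.

**What disagreed:** the flat stretch in the notch came out about 14.5° wide, not the 12° I expected. The start of the dip put the middle at 45–48° and the end of the dip put it at about 43°. The released angle is within 6° of both.

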